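Clamp a sample in a clamshell jig with its locking pin

ROBOT

A 7-joint arm with a two-finger parallel gripper is mounted at the origin on a cart in front of the work surface, level with it; the furniture and walls round the work are solid. World frame = base frame: x ahead of the robot, y to its left, z up, the work surface at z = 0. Lengths are in mm, angles in rad, forces in N, time in s.
With the tool pointing down it reaches from about 400 to 850 mm from the base axis. Payload 10.4 kg.
Tool frame: the origin (TCP) lies between the finger pads; the fingertips stand 8 mm ahead of it and the grasp point (between the pads) lies 11 mm behind it; z points along the fingers, y is the line along which they close (so a half turn about z gives the same grasp; the last joint's range is limited). The gripper opens to 85 mm and grips with 20 to 120 N. Pads are 22 mm wide; open, the fingers measure 114 mm over their backs; the gripper's body (76 mm by 85 mm) begins 54 mm behind the grasp point. The pads swing forward as they close: fully open they stand 13 mm farther back than shut.
Start: joints at [1.227, 0.332, -0.065, 1.46, 0.022, 1.35, -0.088], TCP at [197.1, -593.129, 239.338] pointing down, gripper open.
Joint ranges: [-2.6, 2.6], [-0.5, 2.12], [-1.47, 1.34], [0.16, 2.42], [-1.27, 4.41], [0.06, 2.06], [-2.6, 2.6]. Speed limits (rad/s): [2.22, 2.22, 2.79, 2.79, 3.14, 3.14, 3.14].

INTERFACE

Orientations are given as a unit quaternion [w, x, y, z].
In Python, from rig import telemetry, cams, order gives the robot as it stands.
- The arm moves only by the tool send_rows, never from a script. Its argument "increments" is a list of rows, each an object of numbers: "x", "y", "z": the shift along the tool's x, y, z in m; "turn": the turn about the tool's z in units of 5 degrees (1.0 is 5 degrees). In form: [{"x": .., "y": .., "z": .., "turn": ..}, ...]. A call has exactly 5 rows; each row is the pose to reach, as a shift and turn from the pose commanded when the call began, along the tool's axes at that moment; what a row does not reach only later rows make up. A row lasts 1/12 s, in which the tool goes at most 41.7 mm and 7.16 degrees, less where a joint would pass 70% of its speed; a pose out of reach is approached as far as the arm can. A call with a gripper value outside its range is refused whole. "grip" is the closure, from 0 (fully open) to 1 (shut), set as the call begins (left out, the last holds). The fingers move at their own pace and stop on an object; the grip force is fixed at half the most. Time passes only in rows, so rows that repeat a pose let the fingers close, or fill a call up. It gives the time, the measured TCP pose, the force, the opening and the grip force at its end, in the units of the state.
- telemetry.observe(): the state, without advancing time (a new reading comes with each control period).
- cams.capture(name): name is "side" or "top"; returns a dict with "image" (400x640x3 uint8, red, green, blue), "range_z" (400x640 float32, mm along the optical axis (not along the pixel's ray), 0 where there is no reading), "fx", "fy", "cx", "cy" (pixels), "rvec" (rotation vector, rad) and "tvec" (3), from world to camera coordinates, as OpenCV has them. Camera axes: x right, y down, z forward; pixel columns grow to the right and rows downward; lengths in mm; the calibration is good to about 2 mm. A picture is of the moment at which its call begins.
- order.sign_off(): hands the job in; it is judged then, once.
The state is a dict: "time": time; "qpos": joint angles; "dq": joint speeds; "joint_efforts": joint torques, N m; "position": TCP position; "tool_rot": TCP orientation; "force": force on the tool from outside, world axes, zero at the start; "moment": the same for the moment, N m; "opening": opening from 0.0 (shut) to 1.0 (fully open); "finger_force": force on a finger pad.
Only numpy, scipy, OpenCV 4.12 (cv2) and the standard library are available. Lean on these libraries where they do the work, as an engineer would, in place of code of your own. Each camera call takes 0.05 s, during which the arm holds its last target. There are 200 camera calls.

TASK

Swing the open lid of the clamshell jig down onto the sample, then take the longer of the two pins from the rack and push it down through the hole in the lid and the hole in the base under it, until its collar presses the lid fully shut. The sample sits on a spring that lifts the lid again, so finish while still holding the pin down, pressing the lid shut with a steady push: do not let go. Leave the shorter pin in the rack and the weight, slide box and hex key where they are.

Things in the scene. Friction and masses are not known exactly. Their poses are not given: they have to be found in the camera images.
- jig: fixed aluminium base block of the jig, 140 x 70 x 40 mm (x, y, z), with an 8 mm thick bolted ear on each long side (120 mm over both, x = 15 to 55 mm); origin at the centre of its underside, z up, -x end = front (pin hole), +x end = rear (hinge). The hinge axis runs along y at x = 55 mm, z = 45 mm. Sample well at x = 3 mm, y = 0
- lid (a joint): hinge of the jig's steel lid, rad: 0 = fully shut, flat on the base; 1.5 to 1.9 at the start (standing about upright); 2.0 = stop. Stiff (friction 0.1 N m): stays where it is left. The spring under the sample holds the lid up by 0.05 to 0.1 rad when nothing presses on it; 5 to 6 N at the pin hole press it shut
- lid_edge (a point): middle of the lid's free edge, on its outer face (upper when shut), 122 mm from the hinge axis. The lid is a plate 62 mm wide, 10 mm thick, 8 to 122 mm from the hinge axis, its mid-plane through the axis (shut: z = 40 to 50 mm). Its pin hole, 13.2 mm wide, is 105 mm from the axis; a 14 mm window lies over the sample
- jig_hole (a point): mouth of the pin hole in the base, on its top face (z = 40 mm), at x = -50 mm, y = 0 of the jig; 12.2 mm in diameter, right through the 40 mm block. With the lid shut its hole lies straight above
- sample: sample disc of metal, 24 mm in diameter, 9 mm thick with a small chip on top, lying in the jig's 28 mm round well on a sprung nest; origin at the centre of its underside; with the lid open its rim stands 4 mm above the base's top face, and the spring lets it down by 4 mm
- rack: grey plastic rack block for the pins, fixed, 46 x 96 x 26 mm (x, y, z), origin at the centre of its underside, two blind holes 11.6 mm wide and 20 mm deep at y = -24 and +24 mm; either pin may stand in either hole
- long_pin: longer steel pin, upright in the rack, 64 mm long, 50 g; origin at the centre of its foot, z towards its head. Shank 10 mm wide, 36 mm long, foot chamfered; then a collar 22 mm wide, 4 mm thick (36 to 40 mm); then a grip 16 mm wide (40 to 64 mm). Fully home, collar on the shut lid, its foot is 14 mm above the bench, 26 mm below the base hole's mouth
- short_pin: the shorter steel pin in the other hole of the rack, 50 mm long with a shank of only 22 mm, otherwise the same; it stands 14 mm lower. To be left alone
- weight: small brass calibration weight, 19 mm in diameter, 27 mm tall, bystander; origin under its centre
- slide_box: blue and white box of glass slides, 36 x 84 x 34 mm, bystander; origin under its centre
- hex_key: black hex key, 28 x 76 x 6 mm, bystander; origin under its centre
There are look-alikes about, which are no part of the job. What is shaped like the long_pin but red is not meant.

How it is judged:
By the outcome, as a careful person would: the job done as asked, in the order asked, and still so for the second after the job is handed in, while the arm keeps its last pose, push and grip.
It also fails if it takes over 53 s, if anything falls off the work surface, if the arm or the gripper's body presses on something with over 40 N, if the wrist force passes 120 N, or if a joint passes its speed limit or range.

## Working session

There is one attempt and no reset: what is moved stays moved. The work goes in short steps, Python scripts to look and compute and a tool call to move; the robot and the scene stay as the last step left them, time stands still between calls to the robot, and variables do not carry over. Pictures are saved under pics/ and viewed, at most 10 in all, crops included, and the job is handed in when it is done.

Besides the shell and the picture viewer there is one more tool, called after ">>>" as name(argument=value, ...), one argument or row to a line, values as JSON. send_rows: Moves the arm, as the interface text tells. Its arguments: {"type":"object","properties":{"increments":{"type":"array","items":{"type":"object","properties":{"x":{"type":"number"},"y":{"type":"number"},"z":{"type":"number"},"turn":{"type":"number"}}}},"grip":{"type":"number"}},"required":["increments"]}

```bash
mkdir -p pics; ls; cat > h.py <<'E'
import numpy as np,cv2
from rig import telemetry,cams,order
def cap(n,save=None):
    c=cams.capture(n)
    c['R']=cv2.Rodrigues(np.array(c['rvec'],float))[0];c['t']=np.array(c['tvec'],float).ravel()
    if save: cv2.imwrite(save,c['image'][:,:,::-1])
    return c
def pts(c):
    z=c['range_z'].astype(float);v,u=np.mgrid[:z.shape[0],:z.shape[1]]
    P=np.stack([(u-c['cx'])/c['fx']*z,(v-c['cy'])/c['fy']*z,z],-1)
    W=(P-c['t'])@c['R'];W[z==0]=np.nan
    return W
def ray(c,u,v,h):
    d=np.array([(u-c['cx'])/c['fx'],(v-c['cy'])/c['fy'],1])@c['R'];o=-c['t']@c['R']
    return o+d*(h-o[2])/d[2]
def proj(c,p):
    q=c['R']@np.array(p,float)+c['t'];return c['fx']*q[0]/q[2]+c['cx'],c['fy']*q[1]/q[2]+c['cy']
E
python3 - <<'E'
from h import *
import pickle
for n in('top','side'):
    c=cap(n,f'pics/{n}0.png');pickle.dump(c,open(n+'.pkl','wb'));print(n,c['fx'],-c['t']@c['R'],c['R'][2])
print(telemetry.observe())
E
```

```text
pics
top 421.42862519909187 [343.12769227 187.17429288 895.9991294 ] [ 0.22190967  0.02569983 -0.97472848]
side 509.4857705669768 [182.40515089 749.96978259 561.16726806] [ 0.42065575 -0.67468292 -0.60650779]
{'time': 0.1, 'qpos': array([ 1.227407  ,  0.33282013, -0.06472103,  1.46086591,  0.02160954,
        1.34989065, -0.08849057]), 'dq': array([-0.0009903 , -0.00069845,  0.00031441, -0.00071115, -0.00033698,
        0.00082693, -0.00070409]), 'joint_efforts': array([ 1.22577421e-03, -6.26749063e+01,  4.91721381e-02, -3.92428386e+01,
        1.64189504e-02,  6.91162306e-03,  2.98880809e-05]), 'position': array([ 196.97559407, -592.80405007,  238.58428871]), 'tool_rot': array([-6.30242732e-04,  9.87160067e-01,  1.59732862e-01, -1.32556966e-04]), 'force': array([ 0.04475662, -0.58505762, -0.32708574]), 'moment': array([-0.0185891 , -0.06151152, -0.01837271]), 'finger_force': 0.0, 'opening': 1.0026333376292935}
```

View pics/top0.png

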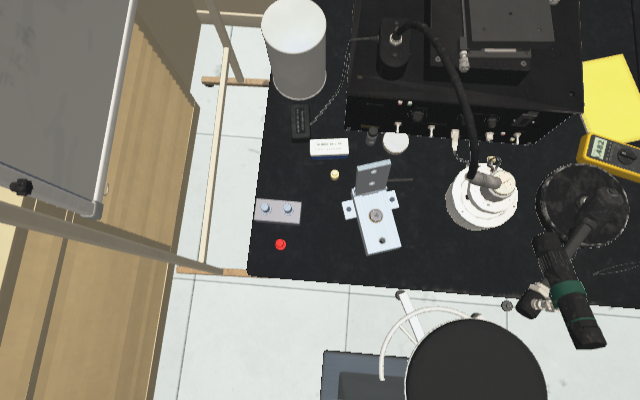

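View pics/side0.png

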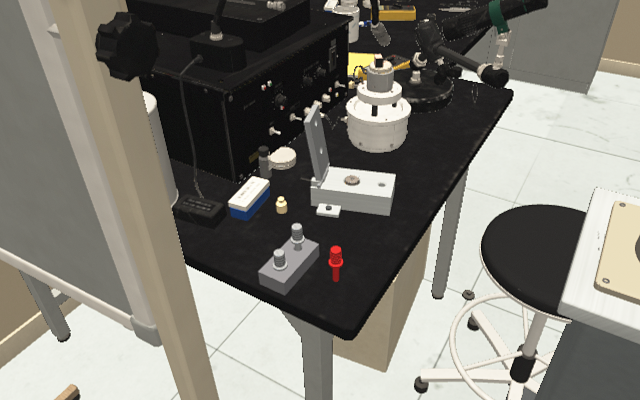

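The top view shows the jig at about (375,220) with its lid upright at (373,175), the rack at (277,210) with pin heads at (264,208) and (288,208), the red look-alike at (280,244), the weight at (334,174) and the slide box at (329,148). In the side view the two rack pins are at (279,258) and (297,233), and the red pin is at (336,260). Next I'll measure them and enlarge the rack.

```bash
python3 - <<'E'
from h import *
import pickle
T=pickle.load(open('top.pkl','rb'));S=pickle.load(open('side.pkl','rb'))
for n,c,(u0,u1,v0,v1) in(('top',T,(235,310,185,260)),('side',S,(240,360,200,300))):
    I=c['image'][v0:v1,u0:u1,::-1];cv2.imwrite(f'pics/{n}_crop.png',cv2.resize(I,None,fx=5,fy=5,interpolation=cv2.INTER_CUBIC))
WT=pts(T);WS=pts(S)
I=cv2.imread('pics/top_crop.png');J=cv2.imread('pics/side_crop.png');H=max(I.shape[0],J.shape[0])
K=np.zeros((H,I.shape[1]+J.shape[1],3),np.uint8);K[:I.shape[0],:I.shape[1]]=I;K[:J.shape[0],I.shape[1]:]=J
cv2.imwrite('pics/crop.png',cv2.resize(K,(780,int(780*H/K.shape[1]))))
for n,u,v in[('pinA',264,208),('pinB',288,208),('rack',276,205),('jigtop',378,235),('hole',381,240),('sample',376,215),('lidtop',375,165)]: print(n,WT[v,u].round(1))
for n,u,v in[('pinA',279,253),('pinB',297,227),('lid',316,140)]: print('S',n,WS[v,u].round(1))
# jig top face: points z 30..50 in region
def box(W,c,zr,uv):
    u0,u1,v0,v1=uv;m=np.zeros(W.shape[:2],bool);m[v0:v1,u0:u1]=1
    return m&(W[...,2]>zr[0])&(W[...,2]<zr[1])
for nm,W,c,zr,uv in[('jigT',WT,T,(34,46),(335,410,180,262)),('jigS',WS,S,(34,46),(300,400,160,220)),('rackT',WT,T,(20,31),(245,310,190,230)),('rackS',WS,S,(20,31),(250,330,220,300))]:
    m=box(W,c,zr,uv);P=W[m];r=cv2.minAreaRect(P[:,:2].astype(np.float32));print(nm,m.sum(),r,np.median(P[:,2]))
for nm,W,uv in[('T',WT,(250,300,195,225)),('S',WS,(262,312,215,275))]:
    m=box(W,None,(38,85),uv);n,l,s,ce=cv2.connectedComponentsWithStats(m.astype(np.uint8))
    for i in range(1,n):
        if s[i,4]>8:
            P=W[l==i];print(nm,s[i],P.min(0).round(1),P.max(0).round(1))
E
```

```text
pinA [514.  327.4  56.2]
pinB [514.8 276.9  71.5]
rack [529.4 308.2  22.8]
jigtop [479.7  91.3  44. ]
hole [ 4.766e+02  7.930e+01 -4.000e-01]
sample [520.3  97.9  46.4]
lidtop [587.6 117.4 165.6]
S pinA [516.2 327.6  55.7]
S pinB [517.  278.1  67.7]
S lid [572.  131.1 124.9]
jigT 1965 ((518.5560913085938, 98.50581359863281), (140.27784729003906, 72.01467895507812), 17.699766159057617) 40.0166490661998
jigS 1820 ((517.9697875976562, 96.99642944335938), (140.29959106445312, 76.53073120117188), 17.79918098449707) 38.97634161502433
rackT 805 ((518.1376342773438, 303.64788818359375), (95.88858795166016, 47.163330078125), 89.25251770019531) 26.14508540034274
rackS 1177 ((517.7885131835938, 302.6568603515625), (97.16168975830078, 47.794471740722656), 89.8878173828125) 25.03477547781478
T [261 203   9   9  63] [510.2 319.4  39.3] [524.6 334.8  58.4]
T [283 203  11  12  96] [507.4 269.   41.5] [527.2 290.   72.9]
S [291 223  14  22 237] [507.3 269.   40.9] [526.8 291.5  70.6]
S [274 249  11  17 151] [509.1 318.8  38.6] [524.8 335.   56.9]
```

View pics/crop.png

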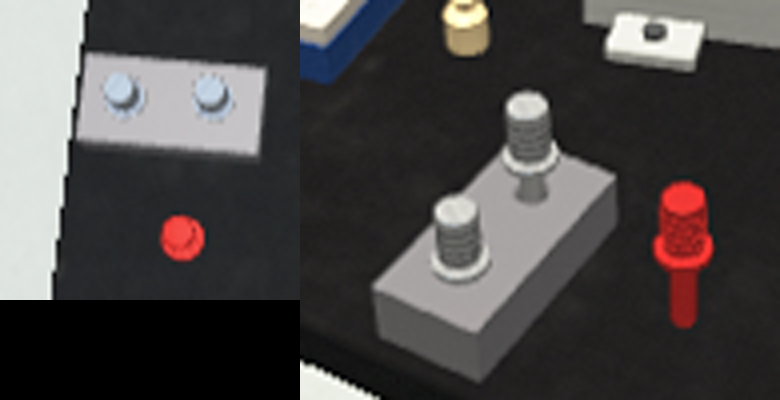

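Candidates for the long pin:
- Grey pin at top (264,208): head at z≈57, so this is the short one.
- Grey pin at top (288,208): head at z≈71, about 14 mm higher, with its shank visible above the rack. This is the long pin.
- Red pin at (280,244): excluded by its colour.

The enlarged crop confirms this. Next I'll measure the lid, the hole and the space behind the lid.

```bash
python3 - <<'E'
from h import *
import pickle
T=pickle.load(open('top.pkl','rb'));S=pickle.load(open('side.pkl','rb'))
WT=pts(T);WS=pts(S)
c0=np.array([518.2,98]);a=np.radians(17.7);X=np.array([np.cos(a),np.sin(a)]);Y=np.array([-X[1],X[0]])
def J(W): d=W[...,:2]-c0;return np.stack([d@X,d@Y,W[...,2]],-1)
for n,W in(('T',WT),('S',WS)):
    j=J(W);m=(j[...,0]>40)&(j[...,0]<100)&(abs(j[...,1])<33)&(j[...,2]>70)&(j[...,2]<200);P=j[m]
    P=P[np.abs(P[:,1])<25];f=np.polyfit(P[:,2],P[:,0],1);print(n,len(P),'x=',f,P[:,2].max(),j[m][:,1].min(),j[m][:,1].max(),np.std(P[:,0]-np.polyval(f,P[:,2])))
# height map behind lid in jig frame
j=J(np.concatenate([WT.reshape(-1,3),WS.reshape(-1,3)]))
for x in range(60,260,20):
    print(x,[int(np.nanmax(np.r_[-1,j[(abs(j[:,0]-x-10)<10)&(abs(j[:,1]-y)<10)&(j[:,2]<400),2]])) for y in range(-100,101,20)])
# holes
def holes(c,W,z,p):
    u,v=proj(c,[*p,z]);u,v=int(u),int(v);g=c['image'][v-12:v+13,u-12:u+13].mean(2)
    m=(g<0.75*np.median(g)).astype(np.uint8);n,l,s,ce=cv2.connectedComponentsWithStats(m)
    for i in range(1,n):
        if s[i,4]>5: q=ray(c,u-12+ce[i][0],v-12+ce[i][1],z);print(s[i],q.round(1),J(q).round(1))
h=c0-50*X;print('hole pred',h)
holes(T,WT,40,h);print();holes(S,WS,40,h)
# pins: head circle
for n,c,W in(('T',T,WT),('S',S,WS)):
    m=(W[...,2]>66)&(np.hypot(W[...,0]-517,W[...,1]-280)<25);P=W[m];print(n,'pin head',P.mean(0),P.min(0),P.max(0))
    m=(W[...,2]>30)&(np.hypot(W[...,0]-517,W[...,1]-280)<25);P=W[m];print(cv2.minEnclosingCircle(P[:,:2].astype(np.float32)))
E
```

```text
T 651 x= [ 0.18968164 40.11008878] 169.28963329612253 -31.80707714217904 30.764475577480038 2.2410363489510448
S 569 x= [ 0.18491393 39.69300457] 166.19777649735914 -32.94490787357057 32.680564937845375 1.991118931495998
60 [399, 399, 7, 166, 168, 169, 168, 167, 4, 2, 4]
80 [2, 399, 5, 5, 0, 0, 3, 2, 3, 1, 3]
100 [2, 399, 1, 5, 0, 0, 3, 2, 29, 2, 3]
120 [22, 399, 2, 1, 2, 2, 2, 2, 26, 2, 3]
140 [202, 399, 21, 3, 2, 3, 36, 37, 35, 33, 4]
160 [207, 393, 207, 202, 63, 2, 37, 38, 38, 37, 37]
180 [207, 383, 207, 207, 206, 207, 204, 36, 36, 38, 36]
200 [206, 370, 253, 251, 207, 208, 206, 0, 1, 3, 31]
220 [252, 351, 256, 253, 206, 206, 205, 2, 4, 28, 31]
240 [252, 320, 280, 252, 207, 206, 1, 3, 5, 30, 32]
hole pred [470.56692594  82.79834695]
[10 10  6  6 31] [470.1  82.7  40. ] [-50.5   0.1  40. ]
[ 7 20 18  5 47] [449.3  71.2  40. ] [-73.8  -4.5  40. ]

[ 8  0 17  2 25] [478.5  44.9  40. ] [-54.  -38.5  40. ]
[10 11  6  4 18] [470.   83.1  40. ] [-50.5   0.5  40. ]
[22 15  3 10 17] [443.7  94.8  40. ] [-72.   19.6  40. ]
[ 0 23 11  2 14] [468.1 119.5  40. ] [-41.2  35.7  40. ]
T pin head [517.59993527 279.41114168  70.04000469] [510.51440135 271.5768745   66.52961767] [525.70457766 287.49083891  72.93021417]
((514.603759765625, 277.8370361328125), 13.082951545715332)
S pin head [516.87517649 279.4702822   68.6748824 ] [509.751096   271.6004566   66.43306429] [525.73891571 286.72257519  70.55757786]
((515.5444946289062, 280.1507568359375), 11.39274787902832)
```

```bash
python3 - <<'E'
from h import *
import pickle
T=pickle.load(open('top.pkl','rb'));S=pickle.load(open('side.pkl','rb'))
P=np.concatenate([pts(T).reshape(-1,3),pts(S).reshape(-1,3)])
print('y',list(range(350,-701,-50)))
for x in range(700,149,-50):
    print(x,[int(np.nanmax(np.r_[-999,P[(abs(P[:,0]-x)<25)&(abs(P[:,1]-y)<25)&(P[:,2]<800),2]])) for y in range(350,-701,-50)])
m=(abs(P[:,0]-618)<25)&(abs(P[:,1]-46)<25)&(P[:,2]>150);print(m.sum(),np.percentile(P[m],[0,50,100],axis=0).round())
i=np.where(m)[0];print([(k%640,k%256000//640,k//256000) for k in i[::max(1,len(i)//8)]])
E
```

```text
y [350, 300, 250, 200, 150, 100, 50, 0, -50, -100, -150, -200, -250, -300, -350, -400, -450, -500, -550, -600, -650, -700]
700 [3, 31, 37, 205, 208, 385, 401, 294, 207, 208, 208, 207, 207, 3, 34, 44, 44, 32, 1, 0, 1, 0]
650 [3, 3, 38, 38, 37, 12, 407, 3, 76, 155, 77, 2, 39, 40, 39, 39, 34, 30, 0, -999, -999, 0]
600 [3, 3, 3, 29, 168, 169, 406, 398, 120, 188, 169, 77, 184, 184, 106, 39, 36, 1, 1, 0, 0, 1]
550 [33, 69, 45, 4, 165, 122, 44, 385, 279, 243, 169, 77, 207, 209, 75, 39, 35, 0, -754, -16, -21, -10]
500 [58, 72, 71, 3, 43, 47, 43, 3, 78, 80, 80, 163, 186, 190, 39, 40, 4, 4, -755, -756, -754, -752]
450 [3, 68, 4, 3, 3, 43, 44, 3, 4, 256, 283, 174, 172, 1, 11, 12, 9, 0, -754, -753, -754, -753]
400 [3, 3, 3, 3, 4, 4, 4, 4, 4, 5, 306, 184, 1, 1, 2, 4, 3, 0, -750, -752, -749, -753]
350 [-750, -749, -752, -749, -749, -750, -749, -748, -750, -536, 332, 323, -211, -538, -681, -678, -749, -732, -750, -746, -752, -748]
300 [-750, -749, -746, -747, -749, -746, -749, -747, -211, -187, 334, 326, -188, -191, -540, -681, -753, -751, -751, -749, -751, -749]
250 [-751, -747, -749, -748, -747, -749, -749, -536, -191, -189, -190, -189, -190, -188, -193, -754, -753, -753, -751, -748, -751, -751]
200 [-749, -749, -749, -749, -750, -749, -748, -220, -188, -187, -190, -191, -191, -190, -188, -754, -753, -752, -756, -748, -751, -751]
150 [-748, -748, -747, -658, 2, 2, 1, 2, 2, 1, 1, -193, -192, -191, -190, -756, -755, -755, -759, -754, -747, -750]
405 [[593.  21. 391.]
 [617.  38. 402.]
 [643.  53. 407.]]
[(np.int64(455), np.int64(70), np.int64(0)), (np.int64(451), np.int64(76), np.int64(0)), (np.int64(460), np.int64(80), np.int64(0)), (np.int64(461), np.int64(85), np.int64(0)), (np.int64(464), np.int64(90), np.int64(0)), (np.int64(465), np.int64(95), np.int64(0)), (np.int64(465), np.int64(100), np.int64(0)), (np.int64(467), np.int64(105), np.int64(0)), (np.int64(463), np.int64(111), np.int64(0))]
```

>>> send_rows(
  increments=[
    {"z": -0.205},
    {"z": -0.205},
    {"z": -0.205},
    {"z": -0.205},
    {"z": -0.205},
  ],
  grip=1,
)

```text
$.increments[0]: bad value
```

>>> send_rows(
  increments=[
    {"x": 0.18,"y": -0.105},
    {"x": 0.18,"y": -0.105},
    {"x": 0.18,"y": -0.105},
    {"x": 0.18,"y": -0.105},
    {"x": 0.18,"y": -0.105},
  ],
)

```text
$.increments[0]: bad value
```

>>> send_rows(
  increments=[
    {"x": 0,"y": 0,"z": -0.205,"turn": 0},
    {"x": 0,"y": 0,"z": -0.205,"turn": 0},
    {"x": 0,"y": 0,"z": -0.205,"turn": 0},
    {"x": 0,"y": 0,"z": -0.205,"turn": 0},
    {"x": 0,"y": 0,"z": -0.205,"turn": 0},
  ],
  grip=1,
)

```text
time: 0.52
position: [196.9, -592.6, 446.8]
tool_rot: [0.0, 0.987, 0.16, 0.0]
force: [0.5, -0.2, -0.6]
opening: 0.298
finger_force: 0.0
```

>>> send_rows(
  increments=[
    {"x": 0.18,"y": -0.105,"z": 0,"turn": 0},
    {"x": 0.18,"y": -0.105,"z": 0,"turn": 0},
    {"x": 0.18,"y": -0.105,"z": 0,"turn": 0},
    {"x": 0.18,"y": -0.105,"z": 0,"turn": 0},
    {"x": 0.18,"y": -0.105,"z": 0,"turn": 0},
  ],
)

```text
time: 0.93
position: [335.7, -435.0, 444.1]
tool_rot: [-0.0, 0.987, 0.16, -0.0]
force: [0.3, -0.6, 1.1]
opening: 0.004
finger_force: 0.0
```

>>> send_rows(
  increments=[
    {"x": 0.18,"y": -0.105,"z": 0,"turn": 0},
    {"x": 0.18,"y": -0.105,"z": 0,"turn": 0},
    {"x": 0.18,"y": -0.105,"z": 0,"turn": 0},
    {"x": 0.18,"y": -0.105,"z": 0,"turn": 0},
    {"x": 0.18,"y": -0.105,"z": 0,"turn": 0},
  ],
)

```text
time: 1.35
position: [473.3, -278.6, 444.2]
tool_rot: [0.0, 0.987, 0.16, -0.0]
force: [1.1, -0.9, -0.3]
opening: -0.002
finger_force: 0.0
```

>>> send_rows(
  increments=[
    {"x": 0.067,"y": -0.195,"z": 0,"turn": 0},
    {"x": 0.067,"y": -0.195,"z": 0,"turn": 0},
    {"x": 0.067,"y": -0.195,"z": 0,"turn": 0},
    {"x": 0.067,"y": -0.195,"z": 0,"turn": 0},
    {"x": 0.067,"y": -0.195,"z": 0,"turn": 0},
  ],
)

```text
time: 1.77
position: [474.0, -71.8, 444.1]
tool_rot: [0.0, 0.987, 0.16, -0.0]
force: [1.0, -0.3, -0.6]
opening: 0.002
finger_force: 0.0
```

>>> send_rows(
  increments=[
    {"x": 0.067,"y": -0.195,"z": 0,"turn": 0},
    {"x": 0.067,"y": -0.195,"z": 0,"turn": 0},
    {"x": 0.067,"y": -0.195,"z": 0,"turn": 0},
    {"x": 0.067,"y": -0.195,"z": 0,"turn": 0},
    {"x": 0.067,"y": -0.195,"z": 0,"turn": 0},
  ],
)

```text
time: 2.18
position: [475.9, 134.2, 444.3]
tool_rot: [0.0, 0.987, 0.16, 0.0]
force: [1.2, 0.5, 0.5]
opening: 0.002
finger_force: 0.0
```

```bash
python3 - <<'E'
from h import *
s=telemetry.observe();print(s['qpos'].round(2),s['position'].round(1))
E
```

```text
[ 0.32  0.06 -0.72  1.37  0.04  1.72 -1.64] [475.9 134.2 444.3]
```

>>> send_rows(
  increments=[
    {"x": 0.137,"y": 0.037,"z": 0,"turn": 0},
    {"x": 0.137,"y": 0.037,"z": 0,"turn": 0},
    {"x": 0.137,"y": 0.037,"z": 0,"turn": 0},
    {"x": 0.137,"y": 0.037,"z": 0,"turn": 0},
    {"x": 0.137,"y": 0.037,"z": 0,"turn": 0},
  ],
)

```text
time: 2.6
position: [621.3, 139.5, 440.1]
tool_rot: [-0.001, 0.987, 0.159, -0.003]
force: [-0.3, 0.5, -0.7]
opening: -0.004
finger_force: 0.0
```

>>> send_rows(
  increments=[
    {"x": 0,"y": 0,"z": 0.04,"turn": 0},
    {"x": 0,"y": 0,"z": 0.08,"turn": 0},
    {"x": 0,"y": 0,"z": 0.12,"turn": 0},
    {"x": 0,"y": 0,"z": 0.15,"turn": 0},
    {"x": 0,"y": 0,"z": 0.18,"turn": 0},
  ],
)

```text
time: 3.02
position: [617.2, 139.6, 262.5]
tool_rot: [0.0, 0.987, 0.16, -0.0]
force: [0.9, -0.2, -0.0]
opening: 0.003
finger_force: 0.0
```

```bash
python3 - <<'E'
from h import *
s=telemetry.observe();print(s['qpos'].round(2),s['position'].round(1))
c=cap('side','pics/side1.png')
E
```

```text
[ 0.23  0.43 -0.71  1.37  0.28  1.44 -1.73] [617.2 139.6 262.5]
```

View pics/side1.png

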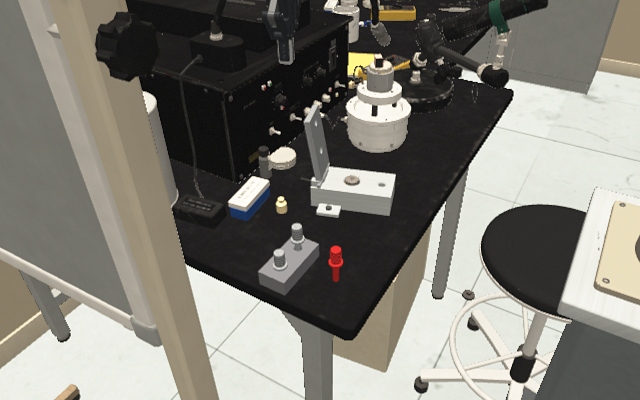

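The fingertips are at about (285,60), above and behind the upright lid at (316,140), and nothing has been disturbed. I'll lower the tool behind the lid and push.

>>> send_rows(
  increments=[
    {"x": 0,"y": 0,"z": 0.04,"turn": 0},
    {"x": 0,"y": 0,"z": 0.07,"turn": 0},
    {"x": 0,"y": 0,"z": 0.1,"turn": 0},
    {"x": 0,"y": 0,"z": 0.112,"turn": 0},
    {"x": 0,"y": 0,"z": 0.112,"turn": 0},
  ],
)

```text
time: 3.48
position: [616.9, 139.4, 150.4]
tool_rot: [0.0, 0.987, 0.16, -0.002]
force: [0.4, 0.1, 0.6]
opening: 0.002
finger_force: 0.0
```

>>> send_rows(
  increments=[
    {"x": -0.015,"y": 0,"z": 0,"turn": 0},
    {"x": -0.028,"y": 0,"z": 0,"turn": 0},
    {"x": -0.04,"y": 0,"z": 0,"turn": 0},
    {"x": -0.05,"y": 0,"z": 0,"turn": 0},
    {"x": -0.06,"y": 0,"z": 0,"turn": 0},
  ],
)

```text
time: 3.9
position: [562.2, 121.6, 155.4]
tool_rot: [0.0, 0.987, 0.16, 0.002]
force: [0.4, 0.6, -0.3]
opening: -0.001
finger_force: 0.5
```

>>> send_rows(
  increments=[
    {"x": -0.012,"y": 0,"z": 0.002,"turn": 0},
    {"x": -0.021,"y": 0,"z": 0.006,"turn": 0},
    {"x": -0.03,"y": 0,"z": 0.01,"turn": 0},
    {"x": -0.038,"y": 0,"z": 0.016,"turn": 0},
    {"x": -0.046,"y": 0,"z": 0.022,"turn": 0},
  ],
)

```text
time: 4.32
position: [518.9, 107.2, 133.2]
tool_rot: [0.0, 0.987, 0.16, 0.002]
force: [0.3, -0.2, 0.1]
opening: -0.003
finger_force: 0.3
```

```bash
python3 - <<'E'
from h import *
s=telemetry.observe();print(s['qpos'].round(2),s['position'].round(1),s['force'])
c=cap('side','pics/side2.png')
E
```

```text
[ 0.36  0.29 -0.74  1.81  0.22  1.11 -1.71] [518.9 107.2 133.2] [ 0.29101519 -0.19187332  0.12888951]
```

View pics/side2.png

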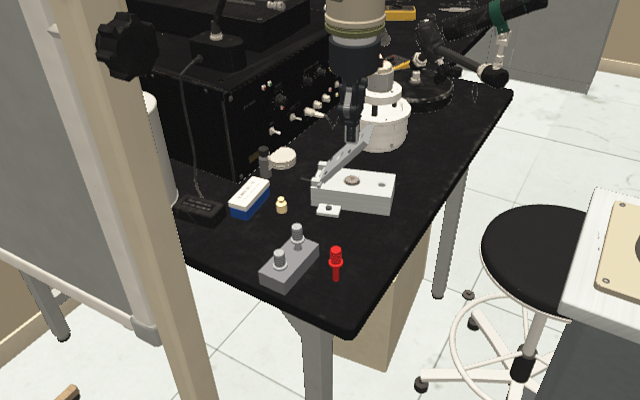

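The lid, at (340,160), has followed the fingertip down to about 0.75 rad. I'll continue the arc.

>>> send_rows(
  increments=[
    {"x": -0.007,"y": 0,"z": 0.007,"turn": 0},
    {"x": -0.014,"y": 0,"z": 0.014,"turn": 0},
    {"x": -0.019,"y": 0,"z": 0.023,"turn": 0},
    {"x": -0.024,"y": 0,"z": 0.032,"turn": 0},
    {"x": -0.028,"y": 0,"z": 0.041,"turn": 0},
  ],
)

```text
time: 4.78
position: [490.6, 97.6, 88.4]
tool_rot: [0.0, 0.987, 0.16, -0.0]
force: [0.5, -0.0, 0.1]
opening: 0.004
finger_force: 0.2
```

>>> send_rows(
  increments=[
    {"x": -0.003,"y": 0,"z": 0.009,"turn": 0},
    {"x": -0.004,"y": 0,"z": 0.015,"turn": 0},
    {"x": -0.005,"y": 0,"z": 0.02,"turn": 0},
    {"x": -0.0055,"y": 0,"z": 0.024,"turn": 0},
    {"x": -0.0055,"y": 0,"z": 0.024,"turn": 0},
  ],
)

```text
time: 5.2
position: [485.7, 96.1, 64.5]
tool_rot: [-0.0, 0.987, 0.16, -0.0]
force: [0.4, -0.2, -0.4]
opening: 0.0
finger_force: 0.0
```

>>> send_rows(
  increments=[
    {"x": 0,"y": 0,"z": -0.04,"turn": 0},
    {"x": 0,"y": 0,"z": -0.08,"turn": -1.4},
    {"x": 0.018,"y": -0.033,"z": -0.09,"turn": -2.8},
    {"x": 0.036,"y": -0.067,"z": -0.09,"turn": -4.2},
    {"x": 0.053,"y": -0.1,"z": -0.09,"turn": -5.6},
  ],
)

```text
time: 5.62
position: [506.3, 208.7, 157.2]
tool_rot: [0.001, 0.919, 0.395, 0.002]
force: [-0.6, -0.1, -0.5]
opening: -0.0
finger_force: 0.0
```

```bash
cat >> h.py <<'E'
from scipy.spatial.transform import Rotation as Ro
def to(p):
    s=telemetry.observe();q=s['tool_rot'];R=Ro.from_quat([*q[1:],q[0]]).as_matrix()
    e=R.T@(np.array(p)-s['position']);print('pos',s['position'].round(1),'F',s['force'].round(1),'yang',np.degrees(np.arctan2(R[1,1],R[0,1])).round(2),'q',s['qpos'].round(2),'delta',e.round(1));return s,R
E
python3 - <<'E'
from h import *
to([517.5,279.5,130])
E
```

```text
pos [506.3 208.7 157.2] F [-0.6 -0.1 -0.5] yang -43.45 q [ 0.26  0.34 -0.86  1.74  0.28  1.19 -1.44] delta [ 59.  -40.6  27.3]
```

>>> send_rows(
  increments=[
    {"x": 0.03,"y": -0.02,"z": 0,"turn": -1.4},
    {"x": 0.059,"y": -0.0405,"z": 0,"turn": -2.8},
    {"x": 0.059,"y": -0.0405,"z": 0.0,"turn": -4.2},
    {"x": 0.059,"y": -0.0405,"z": 0.0,"turn": -5.6},
    {"x": 0.059,"y": -0.0405,"z": 0.0,"turn": -7.0},
  ],
  grip=0.5,
)

```text
time: 6.03
position: [516.0, 279.5, 155.4]
tool_rot: [-0.0, 0.756, 0.655, 0.0]
force: [-0.1, -0.4, -0.3]
opening: 0.503
finger_force: 0.0
```

>>> send_rows(
  increments=[
    {"x": 0,"y": 0,"z": 0.01,"turn": -1.4},
    {"x": 0,"y": 0,"z": 0.02,"turn": -1.7},
    {"x": 0,"y": 0,"z": 0.03,"turn": -1.7},
    {"x": 0,"y": 0,"z": 0.04,"turn": -1.7},
    {"x": 0,"y": 0,"z": 0.04,"turn": -1.7},
  ],
)

```text
time: 6.45
position: [515.2, 277.4, 112.9]
tool_rot: [-0.0, 0.709, 0.705, -0.001]
force: [-0.8, -0.5, -0.2]
opening: 0.497
finger_force: 0.0
```

```bash
python3 - <<'E'
from h import *
s,R=to([517.5,279.5,56]);print(s['opening'])
S=cap('side','pics/side3.png');T=cap('top')
I=np.vstack([S['image'][120:320,200:440],T['image'][130:280,220:460]])[:,:,::-1]
cv2.imwrite('pics/m3.png',cv2.resize(I,None,fx=1.7,fy=1.7))
# lid angle from top depth
c0=np.array([518.2,98]);a=np.radians(17.7);X=np.array([np.cos(a),np.sin(a)]);Y=np.array([-X[1],X[0]])
for c in(S,T):
    W=pts(c);d=W[...,:2]-c0;j=np.stack([d@X,d@Y,W[...,2]],-1)
    m=(j[...,0]>-62)&(j[...,0]<40)&(abs(j[...,1])<26)&(j[...,2]>44)&(j[...,2]<75);P=j[m];f=np.polyfit(P[:,0],P[:,2],1);print(len(P),f)
E
```

```text
pos [515.2 277.4 112.9] F [-0.8 -0.5 -0.2] yang -0.29 q [ 0.18  0.54 -0.96  1.68  0.47  1.18 -0.91] delta [ 2.2  2.4 56.9]
0.49694267662249475
869 [-0.06004877 52.23049668]Traceback (most recent call last):
  File "<stdin>", line 10, in <module>
    raise TypeError("expected non-empty vector for x")
TypeError: expected non-empty vector for x
```

View pics/m3.png

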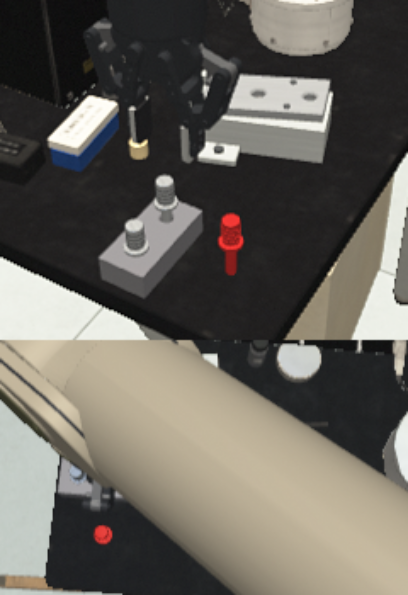

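The lid at (270,95) lies shut on its spring, at about 0.06 rad. The open fingers straddle the long pin at (165,195) from above, clear of the short pin at (135,240). I'll descend and grip.

>>> send_rows(
  increments=[
    {"x": 0.0022,"y": 0.0024,"z": 0.015,"turn": 0},
    {"x": 0.0022,"y": 0.0024,"z": 0.03,"turn": 0},
    {"x": 0.0022,"y": 0.0024,"z": 0.045,"turn": 0},
    {"x": 0.0022,"y": 0.0024,"z": 0.054,"turn": 0},
    {"x": 0.0022,"y": 0.0024,"z": 0.056,"turn": 0},
  ],
)

```text
time: 6.97
position: [517.3, 279.7, 56.7]
tool_rot: [-0.001, 0.708, 0.706, -0.002]
force: [-0.3, 0.3, -0.0]
opening: 0.496
finger_force: 0.0
```

```bash
python3 - <<'E'
from h import *
s,R=to([517.5,279.5,56])
S=cap('side');I=S['image'][170:300,230:360][:,:,::-1]
cv2.imwrite('pics/m4.png',cv2.resize(I,None,fx=4,fy=4,interpolation=cv2.INTER_CUBIC))
E
```

```text
pos [517.3 279.7  56.7] F [-0.3  0.3 -0. ] yang -0.12 q [ 0.14  0.61 -0.92  1.71  0.53  1.1  -0.95] delta [-0.2  0.2  0.7]
```

View pics/m4.png

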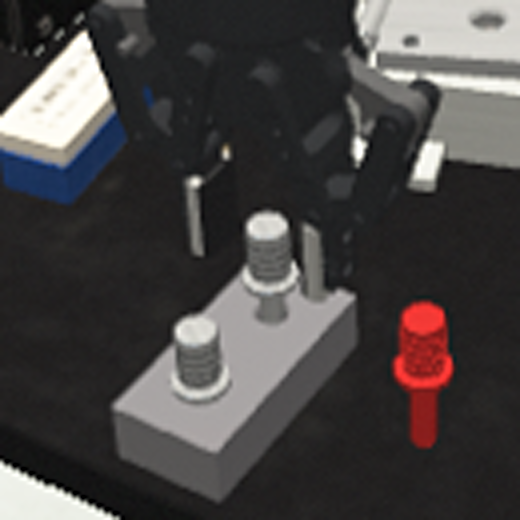

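The pads, with near edges at (197,215) and (313,260), sit either side of the long pin's grip at (268,250), tips just above its collar. The pin is centred, so I'll close.

>>> send_rows(
  increments=[
    {"x": 0,"y": 0,"z": 0,"turn": 0},
    {"x": 0,"y": 0,"z": 0,"turn": 0},
    {"x": 0,"y": 0,"z": 0,"turn": 0},
    {"x": 0,"y": 0,"z": 0,"turn": 0},
    {"x": 0,"y": 0,"z": 0,"turn": 0},
  ],
  grip=1,
)

```text
time: 7.43
position: [518.9, 280.8, 60.1]
tool_rot: [0.0, 0.708, 0.706, 0.001]
force: [-0.6, -0.7, 3.8]
opening: 0.16
finger_force: 58.6
```

>>> send_rows(
  increments=[
    {"x": 0,"y": 0,"z": -0.01,"turn": 0},
    {"x": 0,"y": 0,"z": -0.03,"turn": 0},
    {"x": 0,"y": 0,"z": -0.05,"turn": 0},
    {"x": 0,"y": 0,"z": -0.06,"turn": 0},
    {"x": 0,"y": 0,"z": -0.06,"turn": 0},
  ],
)

```text
time: 7.85
position: [519.5, 281.3, 121.9]
tool_rot: [0.001, 0.708, 0.706, 0.002]
force: [0.3, 0.7, -0.8]
opening: 0.16
finger_force: 58.9
```

```bash
python3 - <<'E'
from h import *
s,R=to([470.1,82.8,117]);print(s['opening'],s['finger_force'])
E
```

```text
pos [519.5 281.3 121.9] F [ 0.3  0.7 -0.8] yang -0.12 q [ 0.17  0.53 -0.97  1.66  0.47  1.2  -0.9 ] delta [-198.6  -49.     4.5]
0.1599368899328024 58.88380408287048
```

>>> send_rows(
  increments=[
    {"x": -0.02,"y": -0.005,"z": -0.02,"turn": 0},
    {"x": -0.055,"y": -0.0135,"z": -0.02,"turn": 0},
    {"x": -0.093,"y": -0.023,"z": -0.02,"turn": 0},
    {"x": -0.13,"y": -0.032,"z": -0.02,"turn": 0},
    {"x": -0.16,"y": -0.0395,"z": -0.02,"turn": 0},
  ],
)

```text
time: 8.27
position: [477.4, 117.5, 138.0]
tool_rot: [-0.0, 0.708, 0.706, -0.001]
force: [1.0, -0.5, 0.7]
opening: 0.158
finger_force: 58.9
```

>>> send_rows(
  increments=[
    {"x": -0.02,"y": -0.0055,"z": 0,"turn": 0},
    {"x": -0.034,"y": -0.0085,"z": 0,"turn": 0},
    {"x": -0.0385,"y": -0.0095,"z": 0,"turn": 0},
    {"x": -0.0385,"y": -0.0095,"z": 0,"turn": 0},
    {"x": -0.0385,"y": -0.0095,"z": 0,"turn": 0},
  ],
)

```text
time: 8.68
position: [469.0, 82.7, 139.1]
tool_rot: [-0.0, 0.708, 0.706, 0.0]
force: [0.3, -0.5, -0.8]
opening: 0.158
finger_force: 58.9
```

```bash
python3 - <<'E'
from h import *
s,R=to([470.1,82.8,140])
import pickle
S=cap('side');T=cap('top');pickle.dump((S,T),open('st.pkl','wb'))
I=S['image'][110:230,300:420][:,:,::-1];J=T['image'][190:260,330:420][:,:,::-1]
I=cv2.resize(I,(480,480),interpolation=cv2.INTER_CUBIC);J=cv2.resize(J,(310,240),interpolation=cv2.INTER_CUBIC)
K=np.zeros((480,790,3),np.uint8);K[:,:480]=I;K[:240,480:]=J;cv2.imwrite('pics/m5.png',K)
E
```

```text
pos [469.   82.7 139.1] F [ 0.3 -0.5 -0.8] yang -0.11 q [ 0.71  0.23 -1.07  1.92  0.23  1.11 -0.44] delta [ 0.1  1.1 -0.9]
```

View pics/m5.png

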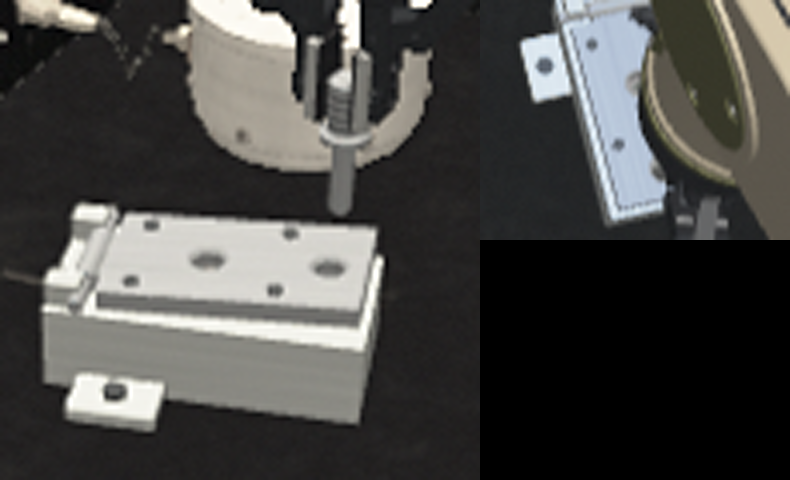

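The pin is held upright over the lid, with its collar at (346,133) and foot at (341,212). The lid hole is at (329,268), below and slightly left of the foot. Next I'll measure the pin axis against the hole.

```bash
python3 - <<'E'
from h import *
import pickle
S,T=pickle.load(open('st.pkl','rb'))
W=pts(S);img=S['image']
o=-S['t']@S['R']
P=[]
for v in range(146,165):
    r=W[v,372:400];m=(np.hypot(r[:,0]-470,r[:,1]-85)<30)&(r[:,2]>50)
    if m.sum()<3: continue
    u=372+np.where(m)[0];q=np.median(r[m],0);print(v,u.min(),u.max(),q.round(1));
    if m.sum()<=8:
        d=(q-o);d[2]=0;d/=np.linalg.norm(d);P.append(q+4.0*d)   # move to axis
P=np.array(P);f=[np.polyfit(P[:,2],P[:,k],1) for k in(0,1)];print('axis dx/dz,dy/dz',f[0][0],f[1][0]);zf=P[:,2].min();print('foot',[np.polyval(f[k],zf) for k in(0,1)],zf)
# projected vertical at foot
a=np.array(proj(S,[470,83,70]));b=np.array(proj(S,[470,83,110]));print('vertical px',a,b)
# lid hole
c0=np.array([518.2,98]);
g=img[168:186,372:392].mean(2);print(g.astype(int))
E
```

```text
146 381 391 [463.2  89.2 122.9]
147 383 390 [462.8  89.  120.7]
148 383 388 [466.9  83.5 114.7]
149 383 388 [466.8  83.5 114. ]
150 383 388 [466.6  84.  112.2]
151 383 388 [466.1  84.6 109.7]
152 383 388 [465.8  83.7 108.2]
153 383 388 [465.6  84.7 106.8]
154 383 388 [465.8  84.7 104.7]
155 383 388 [465.7  84.1 102.2]
156 383 388 [465.9  83.6  99.6]
157 383 387 [466.5  82.8  97.4]
158 382 387 [467.4  84.   96.1]
159 382 387 [467.2  83.3  94.1]
160 382 387 [467.2  84.1  92.1]
161 382 387 [467.9  83.   89.5]
162 383 387 [466.1  83.7  88.3]
163 383 386 [466.7  82.6  85.5]
axis dx/dz,dy/dz -0.06102166440478891 0.08137499890171097
foot [np.float64(468.8783332996168), np.float64(79.01936039861225)] 85.52034810787816
vertical px [382.47147342 170.20164401] [383.81918088 150.22009769]
[[ 92  98 148 217 213 213 211 211 212 211 211 210 211 210 210 211 212 213
  212 214]
 [119 145 172 215 213 212 212 212 211 212 213 212 213 212 212 212 213 212
  211 212]
 [193 216 213 211 210 209 212 210 210 209 211 210 211 211 209 210 210 210
  210 211]
 [212 212 211 211 210 210 210 210 210 209 210 209 210 209
[... 518 characters left out ...]
 211 211
  213 199]
 [211 210 210 210 211 209 190 148 137 128 128 125 126 159 202 212 211 212
  211 188]
 [210 210 210 211 210 212 213 213 196 181 181 180 186 216 213 212 211 212
  207 170]
 [213 211 212 212 212 211 212 213 213 214 214 213 213 213 211 210 210 211
  206 159]
 [213 212 213 212 213 211 213 212 214 213 214 214 213 212 214 211 213 213
  200 132]
 [216 213 213 213 212 212 212 212 212 210 210 211 210 210 211 210 211 214
  199 132]
 [215 213 214 214 214 215 214 215 214 214 215 213 215 214 213 213 214 212
  190 139]
 [212 211 212 212 213 212 212 212 213 213 212 213 213 214 214 213 214 209
  163 158]
 [201 207 206 205 206 214 213 213 212 212 211 211 210 212 211 212 212 203
  139 186]]
```

>>> send_rows(
  increments=[
    {"x": 0.002,"y": 0.0024,"z": 0,"turn": 0},
    {"x": 0.002,"y": 0.0024,"z": 0.007,"turn": 0},
    {"x": 0.002,"y": 0.0024,"z": 0.014,"turn": 0},
    {"x": 0.002,"y": 0.0024,"z": 0.021,"turn": 0},
    {"x": 0.002,"y": 0.0024,"z": 0.024,"turn": 0},
  ],
)

```text
time: 9.2
position: [470.7, 84.2, 113.8]
tool_rot: [-0.001, 0.708, 0.707, -0.001]
force: [-0.3, 0.4, -2.1]
opening: 0.158
finger_force: 58.9
```

>>> send_rows(
  increments=[
    {"x": 0,"y": 0,"z": 0,"turn": 0},
    {"x": 0,"y": 0,"z": 0,"turn": 0},
    {"x": 0,"y": 0,"z": 0,"turn": 0},
    {"x": 0,"y": 0,"z": 0,"turn": 0},
    {"x": 0,"y": 0,"z": 0,"turn": 0},
  ],
)

```text
time: 9.62
position: [471.7, 84.0, 115.6]
tool_rot: [0.0, 0.708, 0.706, 0.0]
force: [-0.8, 0.2, -1.0]
opening: 0.157
finger_force: 58.9
```

```bash
python3 - <<'E'
from h import *
s,R=to([471.4,84.7,115])
S=cap('side');T=cap('top')
I=S['image'][125:195,340:420][:,:,::-1];J=T['image'][210:260,350:410][:,:,::-1]
I=cv2.resize(I,(480,420),interpolation=cv2.INTER_CUBIC);J=cv2.resize(J,(300,250),interpolation=cv2.INTER_CUBIC)
K=np.zeros((420,780,3),np.uint8);K[:,:480]=I;K[:250,480:]=J;cv2.imwrite('pics/m6.png',K)
W=pts(S);o=-S['t']@S['R'];Q=[]
for v in range(155,180):
    r=W[v,372:400];m=(np.hypot(r[:,0]-470,r[:,1]-85)<12)&(r[:,2]>60)
    g=S['image'][v,372:400].mean(1)
    u=372+np.where(m)[0]
    if 3<=m.sum()<=8: 
        q=np.median(r[m],0);Q.append(q);print(v,u.mean(),proj(S,[470.1,82.8,q[2]])[0].round(2),q.round(1))
print(np.mean(Q,0))
E
```

```text
pos [471.7  84.  115.6] F [-0.8  0.2 -1. ] yang -0.13 q [ 0.68  0.28 -1.05  1.94  0.27  1.07 -0.49] delta [ 0.7 -0.3  0.6]
159 383.5 383.41 [466.3  91.   98.1]
160 383.0 383.21 [468.4  85.7  92.2]
161 382.5 383.11 [470.1  84.   89.4]
162 382.5 383.06 [469.4  84.8  87.7]
163 382.5 383.01 [469.5  85.3  86.3]
164 382.5 382.93 [469.4  85.7  84. ]
165 382.5 382.85 [468.9  84.7  81.5]
166 382.5 382.79 [469.3  84.7  79.7]
167 382.5 382.72 [469.6  84.8  77.7]
168 382.5 382.65 [468.9  84.5  75.5]
169 382.5 382.61 [468.9  85.6  74.4]
170 382.5 382.51 [468.8  84.4  71.1]
171 382.5 382.45 [468.9  84.2  69.3]
172 382.5 382.42 [468.5  85.7  68.5]
173 382.0 382.32 [469.8  84.9  65.3]
174 382.5 382.28 [468.9  84.9  64.3]
[468.98232944  85.30659607  79.07469865]
```

View pics/m6.png

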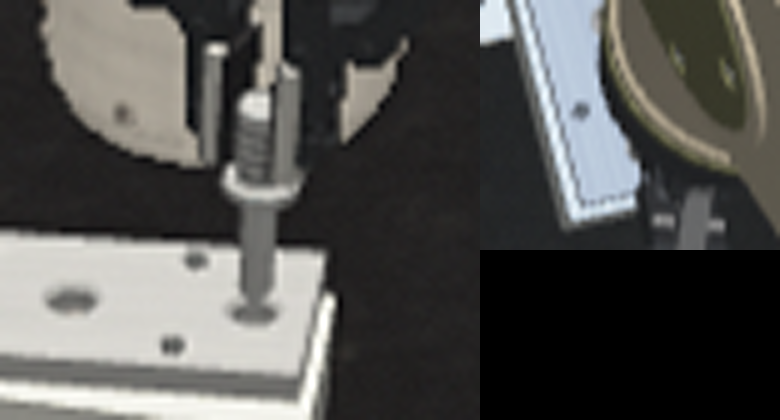

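The foot (257,295) hovers just over the lid hole (253,313) and is aligned sideways. I'll lower slowly and watch the force.

>>> send_rows(
  increments=[
    {"x": 0,"y": 0,"z": 0.003,"turn": 0},
    {"x": 0,"y": 0,"z": 0.006,"turn": 0},
    {"x": 0,"y": 0,"z": 0.009,"turn": 0},
    {"x": 0,"y": 0,"z": 0.012,"turn": 0},
    {"x": 0,"y": 0,"z": 0.014,"turn": 0},
  ],
)

```text
time: 10.13
position: [471.3, 84.1, 100.8]
tool_rot: [-0.0, 0.708, 0.706, -0.0]
force: [0.6, 0.1, -0.4]
opening: 0.156
finger_force: 58.9
```

```bash
python3 -c "
from h import *
to([471.7,84,100])"
```

```text
pos [471.3  84.1 100.8] F [ 0.6  0.1 -0.4] yang -0.12 q [ 0.66  0.3  -1.03  1.96  0.3   1.05 -0.51] delta [-0.1  0.4  0.8]
```

>>> send_rows(
  increments=[
    {"x": 0,"y": 0,"z": 0.002,"turn": 0},
    {"x": 0,"y": 0,"z": 0.004,"turn": 0},
    {"x": 0,"y": 0,"z": 0.006,"turn": 0},
    {"x": 0,"y": 0,"z": 0.008,"turn": 0},
    {"x": 0,"y": 0,"z": 0.01,"turn": 0},
  ],
)

```text
time: 10.55
position: [471.5, 84.1, 91.1]
tool_rot: [0.0, 0.708, 0.706, -0.0]
force: [-0.8, 1.2, -0.6]
opening: 0.155
finger_force: 58.9
```

```bash
python3 -c "
from h import *
to([471.7,84,90])"
```

```text
pos [471.5  84.1  91.1] F [-0.8  1.2 -0.6] yang -0.12 q [ 0.65  0.32 -1.02  1.96  0.32  1.03 -0.52] delta [-0.1  0.2  1.1]
```

>>> send_rows(
  increments=[
    {"x": 0,"y": 0,"z": 0.002,"turn": 0},
    {"x": 0,"y": 0,"z": 0.005,"turn": 0},
    {"x": 0,"y": 0,"z": 0.008,"turn": 0},
    {"x": 0,"y": 0,"z": 0.01,"turn": 0},
    {"x": 0,"y": 0,"z": 0.012,"turn": 0},
  ],
)

```text
time: 10.97
position: [471.4, 84.1, 79.0]
tool_rot: [-0.0, 0.708, 0.706, -0.0]
force: [0.3, -0.1, -0.5]
opening: 0.157
finger_force: 58.9
```

>>> send_rows(
  increments=[
    {"x": 0,"y": 0,"z": 0.002,"turn": 0},
    {"x": 0,"y": 0,"z": 0.004,"turn": 0},
    {"x": 0,"y": 0,"z": 0.006,"turn": 0},
    {"x": 0,"y": 0,"z": 0.007,"turn": 0},
    {"x": 0,"y": 0,"z": 0.007,"turn": 0},
  ],
)

```text
time: 11.38
position: [471.3, 84.1, 72.1]
tool_rot: [-0.0, 0.708, 0.706, -0.0]
force: [0.1, 0.2, -0.4]
opening: 0.157
finger_force: 59.1
```

```bash
python3 -c "
from h import *
to([471.7,84,68])"
```

```text
pos [471.3  84.1  72.1] F [ 0.1  0.2 -0.4] yang -0.12 q [ 0.63  0.35 -1.    1.98  0.35  1.   -0.55] delta [-0.1  0.4  4.1]
```

>>> send_rows(
  increments=[
    {"x": 0,"y": 0,"z": 0.001,"turn": 0},
    {"x": 0,"y": 0,"z": 0.002,"turn": 0},
    {"x": 0,"y": 0,"z": 0.003,"turn": 0},
    {"x": 0,"y": 0,"z": 0.004,"turn": 0},
    {"x": 0,"y": 0,"z": 0.004,"turn": 0},
  ],
)

```text
time: 11.8
position: [471.4, 84.1, 68.2]
tool_rot: [0.0, 0.708, 0.706, -0.0]
force: [-2.3, -0.5, 2.5]
opening: 0.158
finger_force: 59.3
```

>>> send_rows(
  increments=[
    {"x": 0,"y": 0,"z": 0.001,"turn": 0},
    {"x": 0,"y": 0,"z": 0.002,"turn": 0},
    {"x": 0,"y": 0,"z": 0.002,"turn": 0},
    {"x": 0,"y": 0,"z": 0.002,"turn": 0},
    {"x": 0,"y": 0,"z": 0.002,"turn": 0},
  ],
)

```text
time: 12.22
position: [471.6, 84.1, 67.6]
tool_rot: [0.001, 0.708, 0.706, -0.001]
force: [-10.6, -3.7, 26.9]
opening: 0.159
finger_force: 61.9
```

>>> send_rows(
  increments=[
    {"x": 0,"y": -0.0004,"z": -0.0003,"turn": 0},
    {"x": 0,"y": -0.0004,"z": -0.0003,"turn": 0},
    {"x": 0,"y": -0.0004,"z": -0.0003,"turn": 0},
    {"x": 0,"y": -0.0004,"z": -0.0003,"turn": 0},
    {"x": 0,"y": -0.0004,"z": -0.0003,"turn": 0},
  ],
)

```text
time: 12.63
position: [471.5, 84.1, 67.7]
tool_rot: [0.001, 0.708, 0.706, -0.0]
force: [-8.8, -3.3, 20.8]
opening: 0.163
finger_force: 61.2
```

```bash
python3 - <<'E'
from h import *
s,R=to([471.7,84,68])
S=cap('side')
c0=np.array([518.2,98]);a=np.radians(17.7);X=np.array([np.cos(a),np.sin(a)]);Y=np.array([-X[1],X[0]])
W=pts(S);d=W[...,:2]-c0;j=np.stack([d@X,d@Y,W[...,2]],-1)
m=(j[...,0]>-62)&(j[...,0]<40)&(abs(j[...,1])<26)&(j[...,2]>44)&(j[...,2]<53.5)&(np.hypot(j[...,0]+50,j[...,1])>15);P=j[m];print(len(P),np.polyfit(P[:,0],P[:,2],1),np.median(P[:,2]))
I=S['image'][110:220,290:420][:,:,::-1];cv2.imwrite('pics/m7.png',cv2.resize(I,None,fx=4,fy=4,interpolation=cv2.INTER_CUBIC))
s=telemetry.observe();print(s['force'],s['time'])
E
```

```text
pos [471.5  84.1  67.7] F [-8.8 -3.3 20.8] yang -0.12 q [ 0.62  0.36 -1.    1.98  0.36  0.99 -0.55] delta [-0.1  0.2 -0.3]
775 [-2.09142704e-04  4.89458625e+01] 48.957330731156226
[-7.73866005 -2.20483115 20.90664454] 12.6833
```

View pics/m7.png

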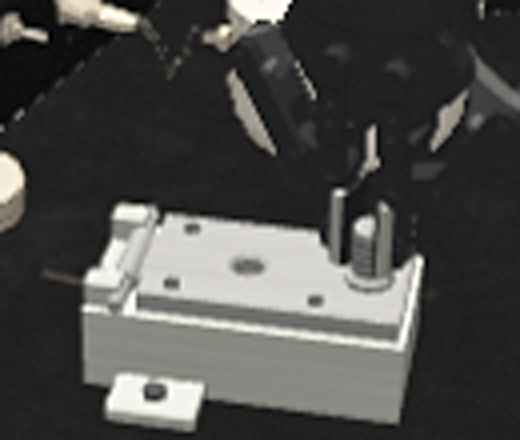

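The lid lies flat (fitted slope about 0) with the pin's collar seated on it at (368,280), and the arm is holding a steady push of about 21 N. I'll hand in.

```bash
python3 -c "
from rig import order
print(order.sign_off())"
```

```text
the job is handed in; nothing more can be done
None
```

The job is handed in at about 12.7 s: the lid measures flat shut, and the long pin is through the lid into the base hole with its collar on the lid, still held with a steady push of about 21 N; the short pin and bystanders were not touched.

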